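# Find the high spot of a slicer pulley

### The arm

A 7-joint arm with a two-finger parallel gripper is mounted at the origin on the work surface. World frame = base frame: x ahead of the robot, y to its left, z up, the work surface at z = 0. Lengths are in m, angles in rad, forces in N, time in s.
With the tool pointing down it reaches from about 0.4 to 0.85 m from the base axis. Payload 10.4 kg.
Tool frame: the origin (TCP) lies on the centre line of the jaws, within the pads' length; the fingertips stand 22 mm ahead of it and the grasp point (between the pads) lies 3 mm ahead of it; z points along the fingers, y is the direction in which the jaws open and shut (so a half turn about z gives the same grasp; the last joint's range is limited). The gripper opens to 87 mm and grips with 3 to 60 N. Pads are 19 mm wide; open, the fingers measure 117 mm over their backs; the gripper's body (75 mm by 190 mm) begins 51 mm behind the grasp point.
Start: joints at [-1.356, 0.332, -0.065, 1.46, 0.022, 1.35, -0.088], TCP at [0.147, 0.607, 0.245] pointing down, gripper open.
Joint ranges: [-2.6, 2.6], [-0.5, 2.12], [-1.47, 1.34], [0.16, 2.42], [-1.27, 4.41], [0.06, 2.06], [-2.6, 2.6]. Speed limits (rad/s): [2.22, 2.22, 2.79, 2.79, 3.14, 3.14, 3.14].

### API

Orientations are given as a 3x3 rotation matrix whose columns are the frame's x, y, z axes.
In Python, from plant import robot, eyes gives the robot as it stands.
- The arm moves only by the shell command python3 -m handwheel 'ROWS' [FORCE]. ROWS is JSON, a list of rows, each a list of 3 entries, a list of its own where there are three numbers: the shift along the tool's x, y, z in m, then the turn, a rotation vector about the tool's x, y, z in degrees, then the gripper command: -1 is fully open, 1 is shut, values between are in proportion. A call has 1 to 8 rows; each row shifts and turns the commanded pose from where the row before left it, along the tool's axes as they then stand; what a row does not reach is not made up. A row lasts 1/10 s, in which the tool goes at most 50 mm and 8.59 degrees, less where a joint would pass 70% of its speed; a pose out of reach is approached as far as the arm can. A call with a gripper value outside its range is refused whole. The fingers move at their own pace and stop on an object; FORCE is the grip in N (left out, the last holds). Time passes only in rows, so rows that do not move let the fingers close. It gives the time, the measured TCP pose, the force and the opening at its end, in the units of the state.
- robot.read_state(): the state, without advancing time (a new reading comes with each control period).
- eyes.camera(name): name is "scene" or "top"; returns the picture (384x512x3 uint8, red, green, blue); there is no depth.
- eyes.calibration(name): a dict with "fovy" (degrees; the focal length in pixels is half the picture's height over the tangent of half this angle, whatever the lens; pixels are square), "cx", "cy" (the principal point, pixels), "position" and "rotation" of the camera in the world. Camera axes: x right, y down, z forward; pixel columns grow to the right and rows downward; lengths in m; the calibration is good to about 2 mm. A picture is of the moment at which its call begins. calibration takes no time and is no camera call.
- robot.close_job(): hands the job in, once; it reports no verdict.
The state is a dict: "t": time; "q": joint angles; "qvel": joint speeds; "joint_efforts": joint torques, N m; "tool_pos": TCP position; "orientation": TCP orientation; "ft_force": force on the tool from outside, world axes, zero at the start; "wrist_torque": the same for the moment, N m; "finger_gap": finger opening in m.
Only numpy, scipy, OpenCV 4.12 (cv2) and the standard library are available. Lean on these libraries where they do the work, as an engineer would, in place of code of your own. Each camera call takes 0.05 s, during which the arm holds its last target.

### The job

The belt pulley of the herb slicer does not run true. Slide the feeler gauge gently fully home so that its finger bears in the pulley's groove, then turn the pulley slowly by its crank handle to find the high spot, and leave it standing with the top of the high spot right under the feeler, where the needle swings farthest. Then let go; keep the gauge home, do not force anything, and leave the other things where they are.

Things in the scene. Friction and masses are not known exactly. Their poses are not given: they have to be found in the camera images.
- stand: Grey run-out stand, fixed to the table, with an aluminium belt pulley (diameter 132, groove between two flanges, flange top 66 mm above the table) on an upright spindle. Origin: on the pulley's axis at table height; z up; +y points from the axis to the feeler gauge along its slide. Base plate 15 mm thick: 100 mm to either side in x, from -100 to 250 mm in y.
- bearing_point (a point): Point of the groove floor under the feeler when home: 54 mm from the pulley axis towards the stand's +y, 50 mm above the table. Somewhere the floor has one high spot, a swelling 6 mm high reaching about 20 degrees to either side of its top, hidden under the flange. Its place on the pulley is unknown; at the start it is at least 55 degrees from the feeler.
- crank: Steel crank arm clamped on the pulley at an arbitrary angle; crank and pulley turn together about the upright spindle, endlessly, either way (about 2 N at the handle while the feeler is away). Origin: on the pulley's axis at table height; +x points along the arm to the handle, z up. Arm top 74 mm above the table.
- handle_mid (a point): Middle of the crank's upright black round handle: diameter 18, from 75 to 127 mm above the table, 45 mm from the pulley's axis; this point is 101 mm above the table. The handle spins freely on its pin, so it can be led round a circle in a grip of fixed orientation.
- gauge (a joint): Travel of the feeler gauge's carriage from its drawn-back end (0) towards the pulley (-y of the stand), m; it starts between 0 and 0.010, and 0.030 is its end stop (fully home). Friction 15 N, it stays where left; pushing takes up to about 19 N. It carries the sprung feeler and a 90 mm needle over a paper scale, which swings about 9 degrees more on the high spot (not reported).
- gauge_grip (a point): On the centre line of the upright black block on the gauge's carriage, 80 mm above the table; it moves with the carriage. Block 20 mm (stand x) by 18 mm (stand y), from 46 to 100 mm above the table; free space all round it, with the carriage top at 47 mm and the needle (below 62 mm) some 40 mm to its +x side.
- track: Fixed track of the gauge (with carriage and feeler), origin and axes as the stand's. At home the feeler presses with about 3 N on the round groove floor, about 11 N on top of the high spot. Turning up on to the high spot the crank resists 3 to 6 N more at the handle; past the top it is pushed onwards; right on top this force changes sign. Let go on or near the top, the crank stays.
- bush: Bystander, to be left alone: small brass bush, outer diameter 28, 16 high, on a corner of the stand's base plate (mm). Origin at the centre of its underside.
- grease: Bystander, to be left alone: small white jar, diameter 32, 45 high, on a corner of the stand's base plate (mm). Origin at the centre of its underside.
- spanner: Bystander, to be left alone: steel spanner 150 long lying on the table (mm). Origin at the centre of its underside.
- tape1: Bystander, to be left alone: roll of packing tape, diameter 104, 50 high (mm). Origin at the centre of its underside.
- tape2: Bystander, to be left alone: roll of packing tape, diameter 104, 50 high (mm). Origin at the centre of its underside.
- tin: Bystander, to be left alone: plain tin, diameter 72, 100 high (mm). Origin at the centre of its underside.
- basket: Bystander, to be left alone: bowl-shaped basket, diameter 170, 65 high (mm). Origin at the centre of its underside.

How it is judged:
On the way:
1. the feeler gauge is slid fully home (within 1 mm of its stop) (value of joint gauge above 0.029 m), for 0.2 s.
At the end, for the whole second after the job is handed in: The gauge is still fully home (within 1 mm of its stop), the pulley is at rest, and the high spot stands under the feeler (its top within about 8 degrees), so that the feeler presses on the groove with more than 9.3 N (value of joint gauge above 0.029 m and contact force between track and stand above 9.3 N and angular speed of crank below 0.05 rad/s); the robot touches nothing.
It fails at once if the crank is spun faster than 2.5 rad/s (angular speed of crank above 2.5 rad/s).
It fails at once if the feeler is driven into the pulley with more than 20 N (contact force between track and stand above 20 N).
It fails at once if a bystander is disturbed (moves more than 30 mm) (distance of any of bush, grease, spanner, tape1, tape2, tin, basket from where it was at the start of the episode above 0.03 m).
It also fails if it takes over 72 s, if anything falls off the work surface, if the arm or the gripper's body presses on something with over 40 N, if the wrist force passes 120 N, or if a joint passes its speed limit or range.

## Working session

There is one attempt and no reset: what is moved stays moved. The work goes in short steps, Python scripts to look and compute and a shell command to move; the robot and the scene stay as the last step left them, time stands still between calls to the robot, and variables do not carry over. Pictures are saved under pics/ and viewed, and the job is handed in when it is done.

```bash
mkdir -p pics; ls; python3 - <<'E'
from plant import robot, eyes
import cv2
for n in ("scene","top"):
    im=eyes.camera(n); cv2.imwrite(f"pics/{n}0.png",im[:,:,::-1]); print(n,eyes.calibration(n))
s=robot.read_state(); print(s)
E
```

```text
pics
scene {'fovy': 50.37880142528376, 'cx': 257.8481538831733, 'cy': 192.64261825092052, 'position': array([ 0.96302122, -0.57609745,  1.10855224]), 'rotation': array([[ 0.76986371,  0.53324417, -0.35065727],
       [ 0.63799511, -0.62883031,  0.44444875],
       [ 0.01649578, -0.56588258, -0.82432081]])}
top {'fovy': 53.59306201899169, 'cx': 245.20264254799028, 'cy': 192.2990401686449, 'position': array([ 0.24137026, -0.04416825,  1.51091116]), 'rotation': array([[ 0.0394368 , -0.97575194,  0.21529723],
       [-0.99921003, -0.03956764,  0.00370391],
       [ 0.0049047 , -0.21527322, -0.97654154]])}
{'t': 0.1, 'q': array([-1.35559849,  0.33283709, -0.0646882 ,  1.46084071,  0.02161822,
        1.34987396, -0.08849775]), 'qvel': array([-0.00011922, -0.00114112, -0.00037208, -0.0011193 , -0.00073694,
        0.00044418, -0.0014884 ]), 'joint_efforts': array([ 1.15503783e-03, -6.24539208e+01,  2.45689804e-02, -3.90723681e+01,
       -6.14416064e-02,  3.64843919e-02,  1.12806842e-04]), 'tool_pos': array([0.14716905, 0.60711382, 0.24382364]), 'orientation': array([[-9.71862378e-01,  2.35549289e-01, -2.22819585e-04],
       [ 2.35549382e-01,  9.71861586e-01, -1.24338670e-03],
       [-7.63290572e-05, -1.26088577e-03, -9.99999202e-01]]), 'ft_force': array([ 0.01080459, -0.59852867,  0.83012287]), 'wrist_torque': array([ 0.01703005, -0.00694601,  0.01519262]), 'finger_gap': 0.08673458071717027}
```

View pics/scene0.png

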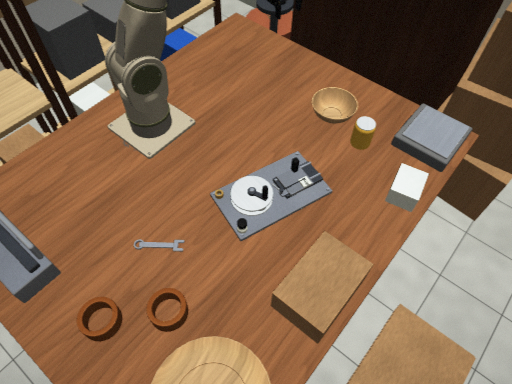

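View pics/top0.png

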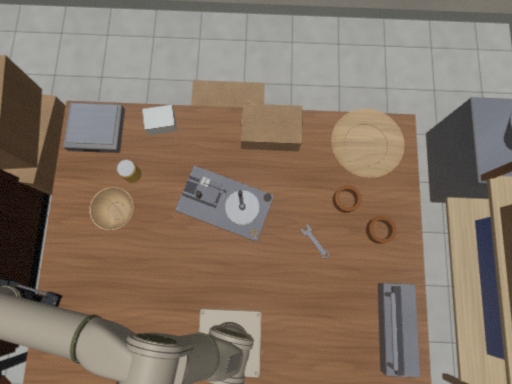

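The stand is at about (230,200) in top and (270,190) in scene. I'll enlarge both crops.

```bash
python3 - <<'E'
import cv2
a=cv2.imread("pics/scene0.png")[145:245,200:340]; cv2.imwrite("pics/s0c.png",cv2.resize(a,None,fx=5.5,fy=5.5,interpolation=cv2.INTER_CUBIC))
a=cv2.imread("pics/top0.png")[160:245,170:280]; cv2.imwrite("pics/t0c.png",cv2.resize(a,None,fx=7,fy=7,interpolation=cv2.INTER_CUBIC))
E
```

```text
(no output)
```

View pics/s0c.png

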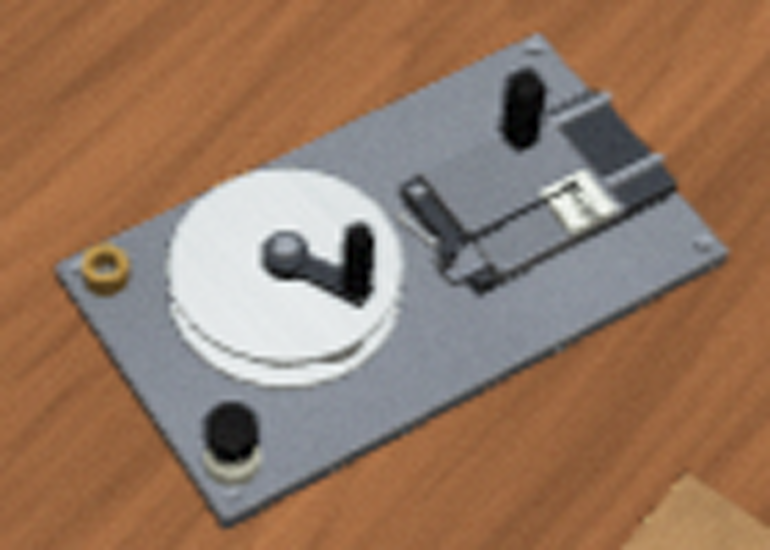

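View pics/t0c.png

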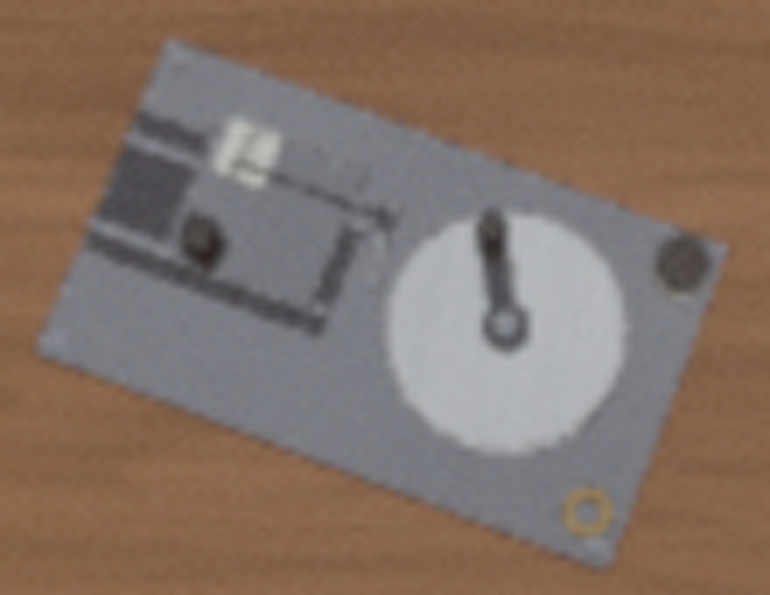

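```bash
cat > h.py <<'E'
import numpy as np
from plant import robot, eyes
import cv2
from scipy.optimize import least_squares
C={n:eyes.calibration(n) for n in("scene","top")}
def proj(n,P):
    c=C[n];f=192/np.tan(np.radians(c["fovy"])/2)
    p=np.asarray(c["rotation"]).T@(np.asarray(P)-c["position"])
    return np.array([c["cx"]+f*p[0]/p[2],c["cy"]+f*p[1]/p[2]])
def ray(n,uv,z):
    c=C[n];f=192/np.tan(np.radians(c["fovy"])/2)
    d=c["rotation"]@np.array([(uv[0]-c["cx"])/f,(uv[1]-c["cy"])/f,1]);p=c["position"]
    return p+d*(z-p[2])/d[2]
S=lambda u,v:("scene",np.array([200+(u+.5)/5.5-.5,145+(v+.5)/5.5-.5]))
T=lambda u,v:("top",np.array([170+(u+.5)/7-.5,160+(v+.5)/7-.5]))
E
cat > fit.py <<'E'
from h import *
obs=[(S(57,268),(-.1,-.1)),(S(222,515),(.1,-.1)),(S(728,255),(.1,.25)),(S(540,35),(-.1,.25)),
(T(172,38),(.1,.25)),(T(728,246),(.1,-.1)),(T(608,568),(-.1,-.1)),(T(40,350),(-.1,.25))]
def W(p,a):
    x,y,th=p;c,s=np.cos(th),np.sin(th);return np.array([x+c*a[0]-s*a[1],y+s*a[0]+c*a[1],a[2]])
r=lambda p:np.concatenate([proj(o[0],W(p,(*a,.015)))-o[1] for o,a in obs])
f=least_squares(r,[.55,0,-.3]);p=f.x;print(p,np.degrees(p[2]),r(p).round(2))
print("hub",W(p,(0,0,0)))
for nm,l,z in(("disc",[S(286,267),T(507,333)],.066),("handle top",[S(358,230),T(490,215)],.127),("block top",[S(526,78),T(202,230)],.1)):
    for o in l:
        w=ray(*o,z);d=w-W(p,(0,0,z));c,s=np.cos(p[2]),np.sin(p[2]);print(nm,o[0],w.round(4),"stand",(c*d[0]+s*d[1]).round(4),(-s*d[0]+c*d[1]).round(4))
E
python3 fit.py
```

```text
[ 0.50394154 -0.02727796 -0.32888861] -18.843929350545547 [-1.11 -0.55 -0.16  1.61  0.48 -0.16 -0.11 -0.42 -0.51 -0.57  0.31 -0.09
 -0.15  0.44 -1.1  -0.2 ]
hub [ 0.50394154 -0.02727796  0.        ]
disc scene [ 0.5059 -0.0279  0.066 ] stand 0.0021 0.0
disc top [ 0.5008 -0.0287  0.066 ] stand -0.0025 -0.0023
handle top scene [ 0.5466 -0.0167  0.127 ] stand 0.037 0.0238
handle top top [ 0.5533 -0.0176  0.127 ] stand 0.0436 0.0251
block top scene [0.5413 0.1454 0.1   ] stand -0.0204 0.1755
block top top [0.5447 0.1387 0.1   ] stand -0.015 0.1702
```

Stand sits at about (0.5035, -0.0277) with yaw -18.8°, the handle at about 30° in the stand frame, and the block near (0.543, 0.142). I'll align the tool to the stand (tool x = -stand x, tool y = stand y) and go above the block.

```bash
python3 -m handwheel '[[[0,0,0],[0,0,5.2],-1],[[-0.04,-0.024,0],[0,0,0],-0.3],[[-0.04,-0.024,0],[0,0,0],-0.3],[[-0.04,-0.024,0],[0,0,0],-0.3],[[-0.04,-0.024,0],[0,0,0],-0.3],[[-0.04,-0.024,0],[0,0,0],-0.3],[[-0.04,-0.024,0],[0,0,0],-0.3],[[-0.04,-0.024,0],[0,0,0],-0.3]]' 20
python3 -m handwheel '[[[-0.04,-0.024,0],[0,0,0],-0.3],[[-0.04,-0.024,0],[0,0,0],-0.3],[[-0.04,-0.024,0],[0,0,0],-0.3],[[-0.04,-0.024,0],[0,0,0],-0.3],[[-0.04,-0.024,0],[0,0,0],-0.3],[[-0.02,-0.012,0],[0,0,0],-0.3],[[0,0,0],[0,0,0],-0.3],[[0,0,0],[0,0,0],-0.3]]' 20
```

```text
t: 0.9
tool_pos: [0.3589, 0.3563, 0.2444]
orientation: [[-0.947, 0.323, -0.0], [0.323, 0.947, 0.0], [0.0, -0.0, -1.0]]
ft_force: [0.8, 0.9, 0.3]
finger_gap: 0.0567
t: 1.7
tool_pos: [0.5234, 0.1622, 0.2441]
orientation: [[-0.946, 0.323, -0.001], [0.323, 0.946, -0.0], [0.001, -0.0, -1.0]]
ft_force: [0.0, 0.8, -0.9]
finger_gap: 0.0567
```

```bash
python3 -m handwheel '[[[-0.025,-0.013,0.02],[0,0,0],-0.3],[[0,0,0.03],[0,0,0],-0.3],[[0,0,0.02],[0,0,0],-0.3],[[0,0,0],[0,0,0],-0.3]]'
cat > look.py <<'E'
import sys
from h import *
tag=sys.argv[1]; names=sys.argv[2] if len(sys.argv)>2 else "st"
out=[]
for k in names:
    if k=="s": a=eyes.camera("scene")[145:245,200:340]; a=cv2.resize(a,None,fx=5.5,fy=5.5,interpolation=cv2.INTER_CUBIC)
    else: a=eyes.camera("top")[160:245,170:280]; a=cv2.resize(a,None,fx=7,fy=7,interpolation=cv2.INTER_CUBIC)
    cv2.imwrite(f"pics/{tag}_{k}.png",a[:,:,::-1])
E
python3 look.py a1
```

```text
t: 2.1
tool_pos: [0.5407, 0.143, 0.1717]
orientation: [[-0.947, 0.32, -0.005], [0.32, 0.947, -0.001], [0.004, -0.003, -1.0]]
ft_force: [0.3, -0.2, -0.4]
finger_gap: 0.0563
```

View pics/a1_s.png

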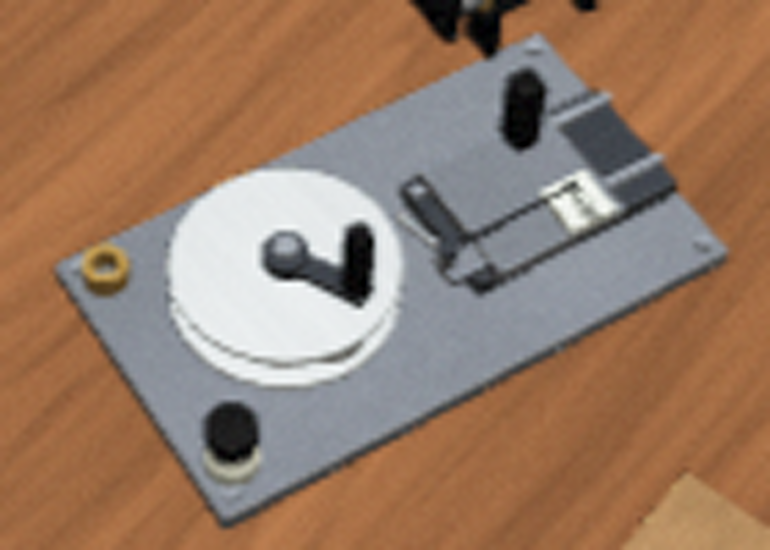

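View pics/a1_t.png

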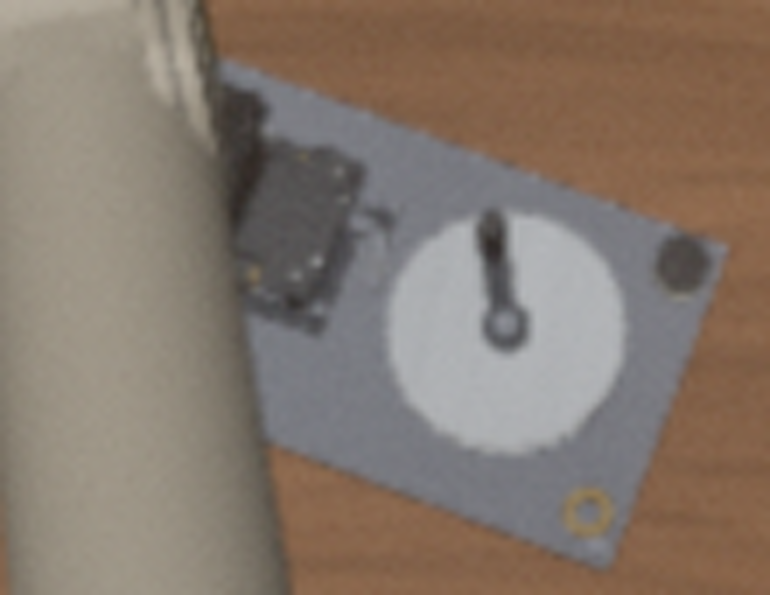

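```bash
python3 - <<'E'
from h import *
s=robot.read_state();R=s["orientation"];t=s["tool_pos"]
print(t)
for l in([0,-.028,.022],[0,.028,.022],[0,-.043,.022],[.0095,-.028,.022],[-.0095,-.028,.022],[-.0095,-.043,.022]):
    u=proj("scene",t+R@np.array(l)); print(l,((u-[200,145]+.5)*5.5-.5).round(0))
for w in((.543,.142,.1),(.5413,.1454,.1)): print(((proj("scene",w)-[200,145]+.5)*5.5-.5).round(0))
E
```

```text
[0.54268253 0.14306174 0.17505153]
[0, -0.028, 0.022] [493.  41.]
[0, 0.028, 0.022] [575.   2.]
[0, -0.043, 0.022] [470.  52.]
[0.0095, -0.028, 0.022] [483.  30.]
[-0.0095, -0.028, 0.022] [502.  53.]
[-0.0095, -0.043, 0.022] [480.  63.]
[525.  83.]
[526.  78.]
```

```bash
python3 -m handwheel '[[[0,0,0.03],[0,0,0],-0.3],[[0,0,0.03],[0,0,0],-0.3],[[0,0,0.026],[0,0,0],-0.3],[[0,0,0],[0,0,0],-0.3],[[0,0,0],[0,0,0],0.2],[[0,0,0],[0,0,0],0.5],[[0,0,0],[0,0,0],0.8],[[0,0,0],[0,0,0],0.8]]' 15
python3 -m handwheel '[[[0,0,0],[0,0,0],0.8],[[0,0,0],[0,0,0],0.8]]' 15
```

```text
t: 3.0
tool_pos: [0.5437, 0.1421, 0.0897]
orientation: [[-0.947, 0.323, 0.002], [0.323, 0.947, 0.001], [-0.001, 0.001, -1.0]]
ft_force: [-1.0, -0.1, 0.5]
finger_gap: 0.0327
t: 3.2
tool_pos: [0.5435, 0.1426, 0.0889]
orientation: [[-0.947, 0.322, 0.001], [0.322, 0.947, 0.001], [-0.001, 0.002, -1.0]]
ft_force: [1.3, -1.1, 1.9]
finger_gap: 0.0179
```

```bash
python3 -m handwheel '[[[0,-0.003,0],[0,0,0],0.8],[[0,-0.003,0],[0,0,0],0.8],[[0,-0.003,0],[0,0,0],0.8],[[0,-0.003,0],[0,0,0],0.8],[[0,-0.003,0],[0,0,0],0.8],[[0,-0.002,0],[0,0,0],0.8],[[0,-0.001,0],[0,0,0],0.8]]' 15
python3 -m handwheel '[[[0,-0.001,0],[0,0,0],0.8],[[0,-0.001,0],[0,0,0],0.8]]'
```

```text
t: 3.9
tool_pos: [0.5387, 0.1283, 0.089]
orientation: [[-0.947, 0.32, 0.004], [0.32, 0.947, 0.004], [-0.002, 0.005, -1.0]]
ft_force: [9.1, 13.0, -9.3]
finger_gap: 0.0179
t: 4.1
tool_pos: [0.5381, 0.1266, 0.089]
orientation: [[-0.947, 0.32, 0.004], [0.32, 0.947, 0.004], [-0.002, 0.005, -1.0]]
ft_force: [9.8, 13.9, -8.8]
finger_gap: 0.0179
```

```bash
python3 -m handwheel '[[[0,-0.0015,0],[0,0,0],0.8],[[0,-0.0015,0],[0,0,0],0.8]]'
python3 -m handwheel '[[[0,-0.001,0],[0,0,0],0.8],[[0,-0.001,0],[0,0,0],0.8]]'
python3 -m handwheel '[[[0,-0.001,0],[0,0,0],0.8],[[0,-0.001,0],[0,0,0],0.8]]'
```

```text
t: 4.3
tool_pos: [0.5372, 0.1237, 0.089]
orientation: [[-0.947, 0.32, 0.004], [0.32, 0.947, 0.004], [-0.003, 0.005, -1.0]]
ft_force: [8.5, 12.3, -8.6]
finger_gap: 0.0177
t: 4.5
tool_pos: [0.5365, 0.1219, 0.089]
orientation: [[-0.947, 0.32, 0.004], [0.32, 0.947, 0.004], [-0.003, 0.005, -1.0]]
ft_force: [9.0, 13.7, -9.6]
finger_gap: 0.0178
t: 4.7
tool_pos: [0.5362, 0.1208, 0.089]
orientation: [[-0.948, 0.319, 0.005], [0.32, 0.948, 0.005], [-0.003, 0.007, -1.0]]
ft_force: [11.9, 18.0, -13.7]
finger_gap: 0.0181
```

```bash
python3 look.py a2 s
```

```text
(no output)
```

View pics/a2_s.png

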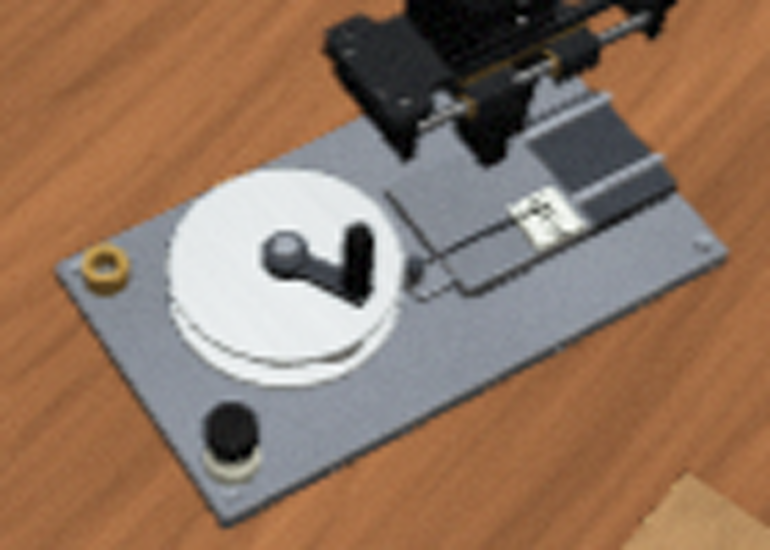

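```bash
python3 -m handwheel '[[[0,-0.001,0],[0,0,0],0.8],[[0,-0.001,0],[0,0,0],0.8]]' 20
python3 -m handwheel '[[[0,-0.001,0],[0,0,0],0.8],[[0,0,0],[0,0,0],0.8]]'
```

```text
t: 4.95
tool_pos: [0.5361, 0.1207, 0.0891]
orientation: [[-0.948, 0.318, 0.007], [0.318, 0.948, 0.007], [-0.004, 0.009, -1.0]]
ft_force: [17.3, 24.1, -18.4]
finger_gap: 0.0177
t: 5.15
tool_pos: [0.5361, 0.1207, 0.089]
orientation: [[-0.948, 0.317, 0.008], [0.317, 0.948, 0.008], [-0.005, 0.01, -1.0]]
ft_force: [18.4, 24.7, -18.5]
finger_gap: 0.0176
```

The gauge stalled under about 30 N after 23 mm of travel, so it is at the stop. Next: relieve, release, rise, and go above the handle.

```bash
python3 -m handwheel '[[[0,0.002,0],[0,0,0],0.8],[[0,0.002,0],[0,0,0],0.8],[[0,0,0],[0,0,0],0.3],[[0,0,0],[0,0,0],-0.1],[[0,0,0],[0,0,0],-0.1],[[0,0,-0.03],[0,0,0],-0.1],[[0,0,-0.03],[0,0,0],-0.1],[[0,0,-0.03],[0,0,0],-0.1]]' 20
python3 -m handwheel '[[[-0.02,-0.043,0],[0,0,0],-0.1],[[-0.02,-0.043,0],[0,0,0],-0.1],[[-0.017,-0.043,0],[0,0,0],-0.1],[[0,0,0],[0,0,0],-0.1],[[0,0,0],[0,0,0],-0.1]]' 20
python3 look.py a3
```

```text
t: 5.95
tool_pos: [0.5344, 0.1165, 0.1795]
orientation: [[-0.946, 0.323, -0.001], [0.323, 0.946, -0.0], [0.001, -0.001, -1.0]]
ft_force: [0.0, 0.8, 0.7]
finger_gap: 0.0465
t: 6.45
tool_pos: [0.5467, -0.0248, 0.1785]
orientation: [[-0.945, 0.326, -0.0], [0.326, 0.945, 0.0], [0.0, -0.0, -1.0]]
ft_force: [0.2, 0.4, -0.5]
finger_gap: 0.0477
```

View pics/a3_s.png

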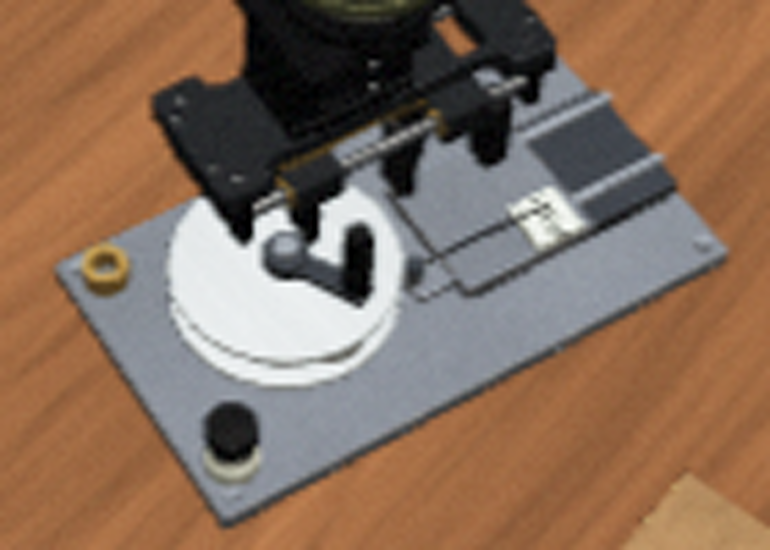

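View pics/a3_t.png

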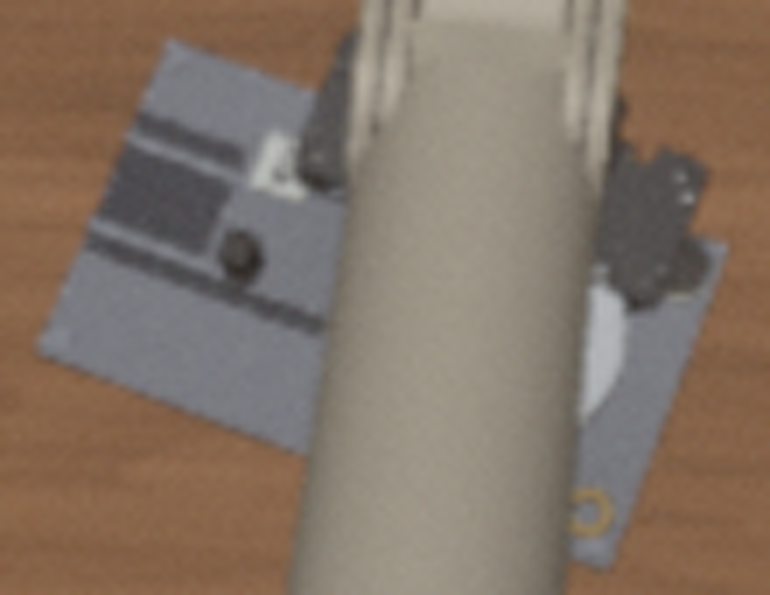

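```bash
python3 -m handwheel '[[[-0.002,0.005,0.025],[0,0,0],-0.1],[[0,0,0.025],[0,0,0],-0.1],[[0,0,0.0245],[0,0,0],-0.1],[[0,0,0],[0,0,0],-0.1],[[0,0,0],[0,0,0],0.2],[[0,0,0],[0,0,0],0.5],[[0,0,0],[0,0,0],0.8],[[0,0,0],[0,0,0],0.8]]' 15
python3 look.py a4 s
```

```text
t: 7.35
tool_pos: [0.5511, -0.0191, 0.1049]
orientation: [[-0.947, 0.323, 0.001], [0.323, 0.947, 0.0], [-0.001, 0.001, -1.0]]
ft_force: [0.1, -0.1, -0.3]
finger_gap: 0.0235
```

View pics/a4_s.png

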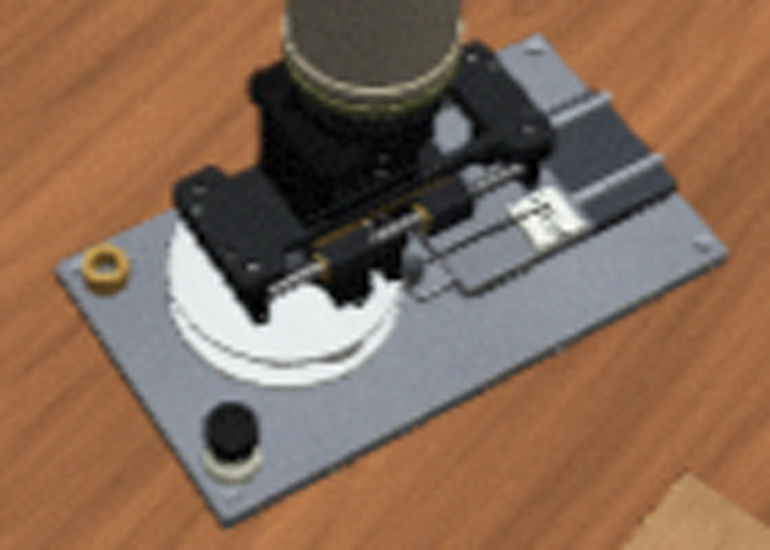

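```bash
python3 -m handwheel '[[[0,0,0],[0,0,0],0.8],[[0,0,0],[0,0,0],0.8],[[0,0,0],[0,0,0],0.8]]' 15
cat > tab.py <<'E'
import sys,numpy as np
a0,st,n=map(float,sys.argv[1:4])
for k in range(int(n)):
    a,b=np.radians([a0+k*st,a0+(k+1)*st]);print(f"{a0+(k+1)*st:.0f}: [{-45*(np.cos(b)-np.cos(a)):.1f},{45*(np.sin(b)-np.sin(a)):.1f}]",end="  ")
print()
E
cat > st.py <<'E'
import sys
from h import *
s=robot.read_state();th=np.radians(-18.84);X=np.array([np.cos(th),np.sin(th)]);Y=np.array([-X[1],X[0]])
t=(s["tool_pos"]+.003*s["orientation"][:,2])[:2]-[.5035,-.0277];u=np.array([t@X,t@Y])*1e3;F=s["ft_force"][:2];f=np.array([F@X,F@Y])
a=np.arctan2(u[1],u[0]);print(f"t {s['t']:.2f} pos {u.round(1)} ang {np.degrees(a):.1f} r {np.hypot(*u):.1f} | Ftan {f@[-np.sin(a),np.cos(a)]:.1f} Frad {f@[np.cos(a),np.sin(a)]:.1f}")
E
python3 st.py; python3 tab.py 29 5 72
```

```text
t: 7.7
tool_pos: [0.5511, -0.019, 0.1046]
orientation: [[-0.947, 0.323, 0.001], [0.323, 0.947, 0.0], [-0.001, 0.001, -1.0]]
ft_force: [-0.4, 1.3, 6.2]
finger_gap: 0.0173
t 7.70 pos [42.2 23.6] ang 29.2 r 48.3 | Ftan 1.4 Frad -0.1
34: [2.1,3.3]  39: [2.3,3.2]  44: [2.6,2.9]  49: [2.8,2.7]  54: [3.1,2.4]  59: [3.3,2.2]  64: [3.5,1.9]  69: [3.6,1.6]  74: [3.7,1.2]  79: [3.8,0.9]  84: [3.9,0.6]  89: [3.9,0.2]  94: [3.9,-0.1]  99: [3.9,-0.4]  104: [3.8,-0.8]  109: [3.8,-1.1]  114: [3.7,-1.4]  119: [3.5,-1.8]  124: [3.3,-2.1]  129: [3.2,-2.3]  134: [2.9,-2.6]  139: [2.7,-2.8]  144: [2.4,-3.1]  149: [2.2,-3.3]  154: [1.9,-3.5]  159: [1.6,-3.6]  164: [1.2,-3.7]  169: [0.9,-3.8]  174: [0.6,-3.9]  179: [0.2,-3.9]  184: [-0.1,-3.9]  189: [-0.4,-3.9]  194: [-0.8,-3.8]  199: [-1.1,-3.8]  204: [-1.4,-3.7]  209: [-1.8,-3.5]  214: [-2.1,-3.3]  219: [-2.3,-3.2]  224: [-2.6,-2.9]  229: [-2.8,-2.7]  234: [-3.1,-2.4]  239: [-3.3,-2.2]  244: [-3.5,-1.9]  249: [-3.6,-1.6]  254: [-3.7,-1.2]  259: [-3.8,-0.9]  264: [-3.9,-0.6]  269: [-3.9,-0.2]  274: [-3.9,0.1]  279: [-3.9,0.4]  284: [-3.8,0.8]  289: [-3.8,1.1]  294: [-3.7,1.4]  299: [-3.5,1.8]  304: [-3.3,2.1]  309: [-3.2,2.3]  314: [-2.9,2.6]  319: [-2.7,2.8]  324: [-2.4,3.1]  329: [-2.2,3.3]  334: [-1.9,3.5]  339: [-1.6,3.6]  344: [-1.2,3.7]  349: [-0.9,3.8]  354: [-0.6,3.9]  359: [-0.2,3.9]  364: [0.1,3.9]  369: [0.4,3.9]  374: [0.8,3.8]  379: [1.1,3.8]  384: [1.4,3.7]  389: [1.8,3.5]
```

```bash
python3 -m handwheel '[[[0.0021,0.0033,0],[0,0,0],0.8],[[0.0023,0.0032,0],[0,0,0],0.8],[[0.0026,0.0029,0],[0,0,0],0.8]]' >/dev/null; python3 st.py
python3 -m handwheel '[[[0.0028,0.0027,0],[0,0,0],0.8],[[0.0031,0.0024,0],[0,0,0],0.8],[[0.0033,0.0022,0],[0,0,0],0.8]]' >/dev/null; python3 st.py
python3 look.py b1 s
```

```text
t 8.00 pos [35.5 32.5] ang 42.4 r 48.1 | Ftan -3.0 Frad 0.7
t 8.30 pos [26.2 39.9] ang 56.7 r 47.8 | Ftan -3.8 Frad -0.6
```

View pics/b1_s.png

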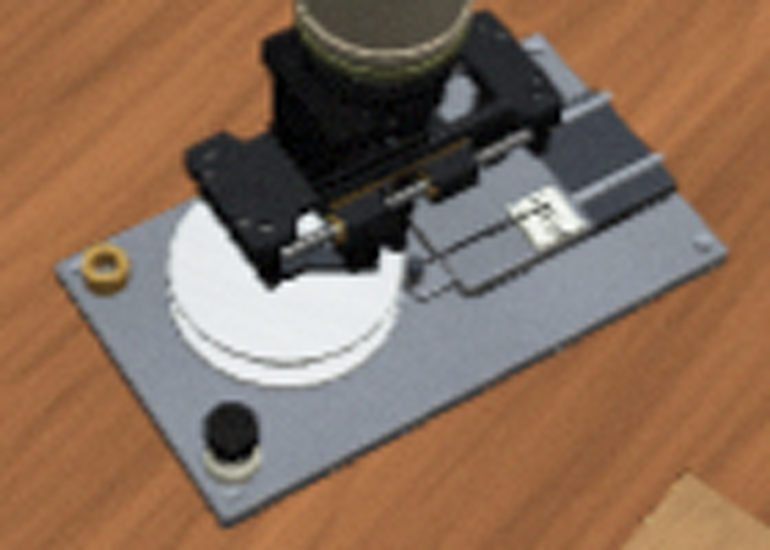

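The crank turns with the hand, baseline drag is about 3–4 N, and the needle tip is unchanged at about (545,212). Carrying on.

```bash
python3 -m handwheel '[[[0.0035,0.0019,0],[0,0,0],0.8],[[0.0036,0.0016,0],[0,0,0],0.8],[[0.0037,0.0012,0],[0,0,0],0.8]]' >/dev/null; python3 st.py
python3 -m handwheel '[[[0.0038,0.0009,0],[0,0,0],0.8],[[0.0039,0.0006,0],[0,0,0],0.8],[[0.0039,0.0002,0],[0,0,0],0.8]]' >/dev/null; python3 st.py
python3 -m handwheel '[[[0.0039,-0.0001,0],[0,0,0],0.8],[[0.0039,-0.0004,0],[0,0,0],0.8],[[0.0038,-0.0008,0],[0,0,0],0.8]]' >/dev/null; python3 st.py
python3 look.py b2 s
```

```text
t 8.65 pos [15.4 44.7] ang 71.0 r 47.3 | Ftan -4.9 Frad -0.4
t 8.95 pos [ 3.8 46.4] ang 85.3 r 46.6 | Ftan -4.8 Frad -1.0
t 9.25 pos [-6.3 45.4] ang 97.8 r 45.8 | Ftan -13.5 Frad -1.1
```

View pics/b2_s.png

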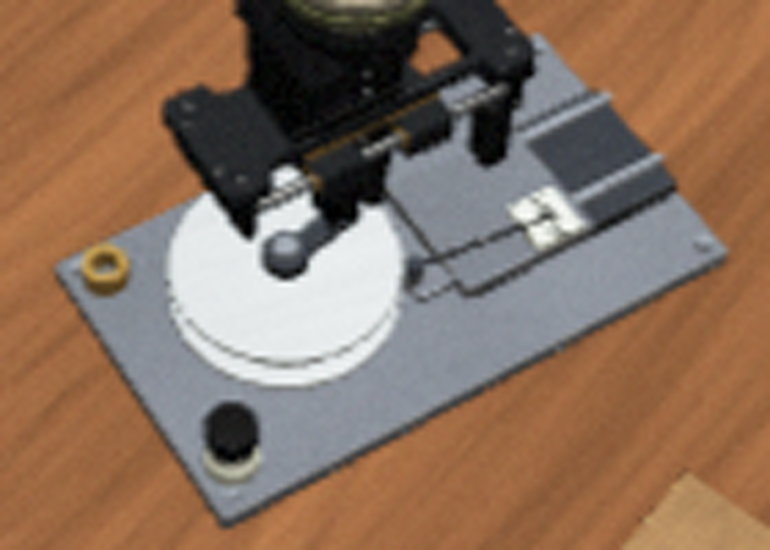

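High spot found: force rose to 13.5 N and the needle tip dropped to about (550,220). Now small steps.

```bash
python3 tab.py 104 3 12
python3 -m handwheel '[[[0.0023,-0.0006,0],[0,0,0],0.8],[[0,0,0],[0,0,0],0.8]]' >/dev/null; python3 st.py
python3 -m handwheel '[[[0.0023,-0.0007,0],[0,0,0],0.8],[[0,0,0],[0,0,0],0.8]]' >/dev/null; python3 st.py
python3 look.py b3 s
```

```text
107: [2.3,-0.6]  110: [2.2,-0.7]  113: [2.2,-0.9]  116: [2.1,-1.0]  119: [2.1,-1.1]  122: [2.0,-1.2]  125: [2.0,-1.3]  128: [1.9,-1.4]  131: [1.8,-1.5]  134: [1.7,-1.6]  137: [1.7,-1.7]  140: [1.6,-1.8]  
t 9.50 pos [-10.1  44.5] ang 102.8 r 45.7 | Ftan -0.9 Frad -3.6
t 9.70 pos [-12.5  43.7] ang 105.9 r 45.5 | Ftan 0.2 Frad -2.4
```

View pics/b3_s.png

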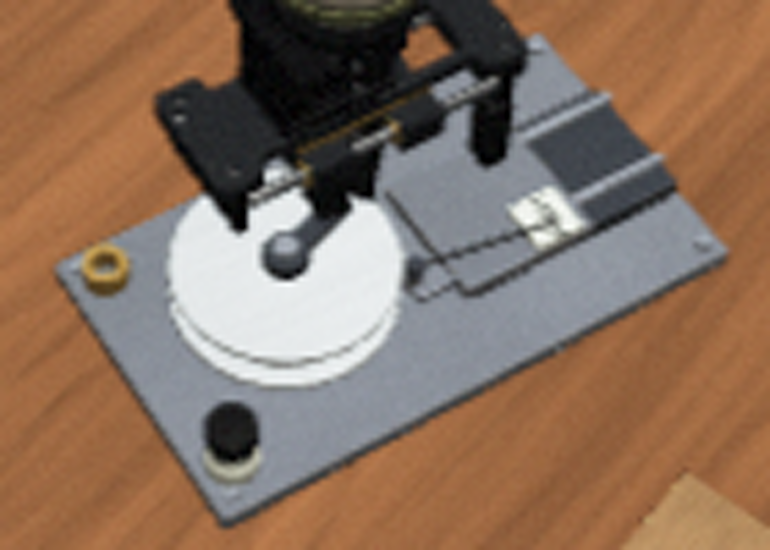

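```bash

python3 -m handwheel '[[[0.0022,-0.0009,0],[0,0,0],0.8]]' >/dev/null; python3 st.py; python3 look.py c1 s
python3 -m handwheel '[[[0.0021,-0.001,0],[0,0,0],0.8]]' >/dev/null; python3 st.py; python3 look.py c2 s
python3 -m handwheel '[[[0.0021,-0.0011,0],[0,0,0],0.8]]' >/dev/null; python3 st.py; python3 look.py c3 s
python3 -m handwheel '[[[0.002,-0.0012,0],[0,0,0],0.8]]' >/dev/null; python3 st.py; python3 look.py c4 s
python3 -m handwheel '[[[0.002,-0.0013,0],[0,0,0],0.8]]' >/dev/null; python3 st.py; python3 look.py c5 s
python3 - <<'E'
import cv2,numpy as np
L=["a4","b2","b3","c1","c2","c3","c4","c5"]
T=[cv2.resize(cv2.imread(f"pics/{n}_s.png")[180:270,440:600],None,fx=1.6,fy=1.6) for n in L]
cv2.imwrite("pics/m1.png",np.vstack([np.hstack(T[i:i+3]) for i in(0,3)]+[np.hstack(T[5:8])]))
E
```

```text
t 9.85 pos [-13.8  43.2] ang 107.7 r 45.3 | Ftan -10.5 Frad -2.4
t 10.00 pos [-16.   42.2] ang 110.8 r 45.1 | Ftan -4.6 Frad -3.0
t 10.15 pos [-18.5  41. ] ang 114.3 r 44.9 | Ftan -7.9 Frad -2.0
t 10.30 pos [-21.   39.6] ang 117.9 r 44.8 | Ftan -3.1 Frad -3.0
t 10.45 pos [-23.2  38.1] ang 121.3 r 44.6 | Ftan -2.9 Frad -3.3
```

View pics/m1.png

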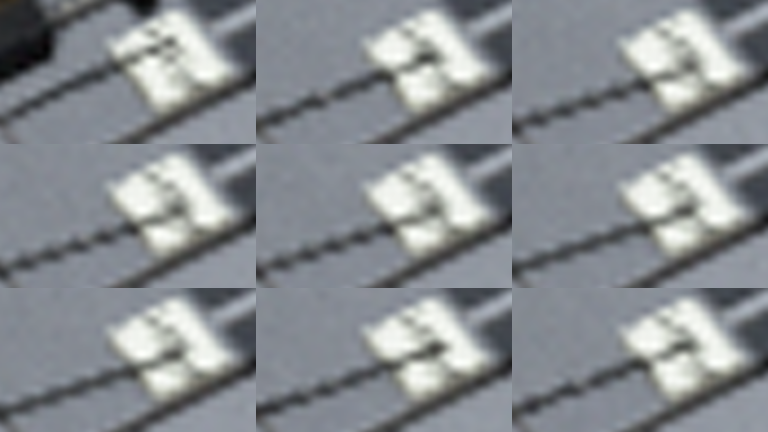

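```bash
cat > nd.py <<'E'
import cv2,numpy as np,sys
for n in sys.argv[1:]:
    g=cv2.imread(f"pics/{n}_s.png",0).astype(float)
    xs=np.arange(452,510);ys=[]
    for x in xs:
        lo=int(255-(x-452)*0.55)-20;c=g[lo:lo+38,x];w=np.clip(np.median(c)-12-c,0,None)
        ys.append(lo+(w*np.arange(38)).sum()/(w.sum()+1e-9) if w.sum()>10 else np.nan)
    ys=np.array(ys);m=~np.isnan(ys)
    for _ in range(3):
        p=np.polyfit(xs[m],ys[m],1);m=m&(abs(ys-np.polyval(p,xs))<5)
    # at scale: darkest row at x 545-552
    col=g[195:235,541:549].mean(1);w=np.clip(np.median(col)-40-col,0,None)
    print(n,"slope",round(p[0],4),"y@480",round(np.polyval(p,480),1),"extrap y@548",round(np.polyval(p,548),1),"n",m.sum(),"scale y",round(195+(w*np.arange(40)).sum()/w.sum(),1) )
E
python3 nd.py a3 a4 b1 b2 b3 c1 c2 c3 c4 c5
```

```text
a3 slope -0.4649 y@480 235.4 extrap y@548 203.8 n 58 scale y 207.4
a4 slope -0.4648 y@480 235.5 extrap y@548 203.8 n 58 scale y 207.5
b1 slope -0.4584 y@480 235.6 extrap y@548 204.4 n 58 scale y 207.1
b2 slope -0.3882 y@480 242.5 extrap y@548 216.1 n 58 scale y 215.1
b3 slope -0.3323 y@480 246.1 extrap y@548 223.5 n 58 scale y nan
c1 slope -0.3239 y@480 246.3 extrap y@548 224.3 n 58 scale y 223.4
c2 slope -0.3327 y@480 246.2 extrap y@548 223.6 n 58 scale y 223.4
c3 slope -0.3346 y@480 245.2 extrap y@548 222.5 n 58 scale y 222.1
c4 slope -0.3507 y@480 244.1 extrap y@548 220.3 n 58 scale y 220.9
c5 slope -0.3851 y@480 242.5 extrap y@548 216.3 n 58 scale y 216.3nd.py:13: RuntimeWarning: invalid value encountered in scalar divide
  print(n,"slope",round(p[0],4),"y@480",round(np.polyval(p,480),1),"extrap y@548",round(np.polyval(p,548),1),"n",m.sum(),"scale y",round(195+(w*np.arange(40)).sum()/w.sum(),1) )
```

Needle peak is symmetric about a hand angle of 109° (equal readings at 97.8° and 121.3°, and at 105.9° and 110.8°). Turning back.

```bash

python3 -m handwheel '[[[-0.002,0.0013,0],[0,0,0],0.8],[[-0.002,0.0012,0],[0,0,0],0.8],[[-0.0021,0.0011,0],[0,0,0],0.8]]' >/dev/null; python3 st.py; python3 look.py d1 s
python3 -m handwheel '[[[-0.0021,0.001,0],[0,0,0],0.8],[[-0.0011,0.0005,0],[0,0,0],0.8],[[0,0,0],[0,0,0],0.8]]' >/dev/null; python3 st.py; python3 look.py d2 s
python3 nd.py d1 d2
```

```text
t 10.80 pos [-18.2  41.2] ang 113.9 r 45.0 | Ftan 6.3 Frad -3.4
t 11.15 pos [-14.7  42.9] ang 108.9 r 45.3 | Ftan 3.4 Frad -3.0
d1 slope -0.3325 y@480 245.2 extrap y@548 222.5 n 58 scale y 221.2
d2 slope -0.3342 y@480 246.2 extrap y@548 223.4 n 58 scale y 223.3
```

```bash

python3 -m handwheel '[[[0.0004,-0.0001,0],[0,0,0],0.8],[[0,0,0],[0,0,0],0.5],[[0,0,0],[0,0,0],0.3],[[0,0,0],[0,0,0],0.1],[[0,0,0],[0,0,0],0],[[0,0,0],[0,0,0],0]]'; python3 st.py; python3 look.py e1 s; python3 nd.py e1
```

```text
t: 11.8
tool_pos: [0.5035, 0.018, 0.1038]
orientation: [[-0.947, 0.323, -0.001], [0.323, 0.947, 0.0], [0.001, -0.0, -1.0]]
ft_force: [-0.4, -1.1, -0.2]
finger_gap: 0.0416
t 11.80 pos [-14.8  43.2] ang 108.9 r 45.7 | Ftan 0.4 Frad -1.1
e1 slope -0.3262 y@480 246.3 extrap y@548 224.1 n 58 scale y 223.7
```

View pics/e1_s.png

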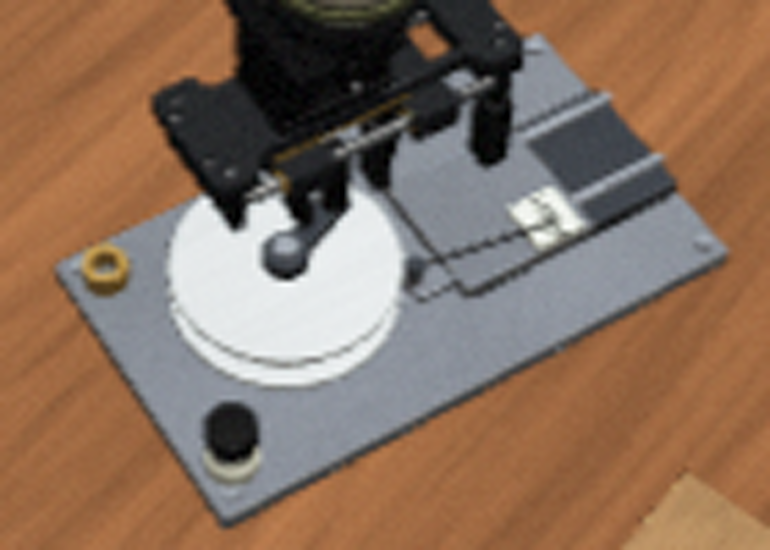

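Released with the needle still at its extreme and no force on the hand. Rising straight up.

```bash

python3 -m handwheel '[[[0,0,-0.01],[0,0,0],0],[[0,0,-0.02],[0,0,0],0],[[0,0,-0.03],[0,0,0],0],[[0,0,-0.04],[0,0,0],0],[[0,0,-0.04],[0,0,0],0],[[0,0,-0.02],[0,0,0],0],[[0,0,0],[0,0,0],0],[[0,0,0],[0,0,0],0]]'; python3 look.py f1; python3 nd.py f1
```

```text
t: 12.65
tool_pos: [0.5037, 0.0178, 0.2643]
orientation: [[-0.947, 0.323, 0.001], [0.323, 0.947, 0.0], [-0.0, 0.001, -1.0]]
ft_force: [-0.6, -1.0, -0.3]
finger_gap: 0.0439
f1 slope -0.3299 y@480 246.1 extrap y@548 223.7 n 58 scale y 223.6
```

View pics/f1_s.png

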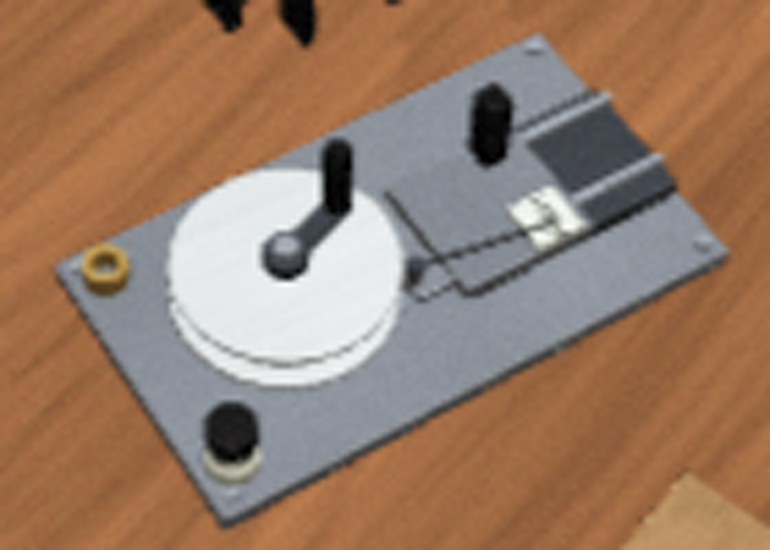

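```bash
python3 - <<'E'
import cv2,numpy as np
L={n:cv2.imread(f"pics/{n}_s.png",0).astype(np.float32) for n in("a2","a3","s0","f1") if cv2.imread(f"pics/{n}_s.png",0) is not None}
w=lambda n,b:L[n][b[0]:b[1],b[2]:b[3]]
for b in((185,255,500,595),(235,310,440,520)):
  for n in("a3","f1"): print(b,n,cv2.phaseCorrelate(w("a2",b).copy(),w(n,b).copy()))
E
python3 -c "
from h import *
a=proj('scene',(.5361,.1207,.047));b=proj('scene',(.5358,.1198,.047));print('1mm =',(b-a)*5.5)"
```

```text
(185, 255, 500, 595) a3 ((-0.005912450951065296, -0.015048728711050785), 0.9206337895658281)
(185, 255, 500, 595) f1 ((0.20875612478796768, -0.12464365039975434), 0.6316945928114431)
(235, 310, 440, 520) a3 ((-0.019090266660725774, 0.4858042409800518), 0.9668310251235962)
(235, 310, 440, 520) f1 ((-0.22453660606239367, 0.6176897135939967), 0.6082469720840454)
1mm = [-1.31838481  0.65898943][ WARN:0@0.119] global loadsave.cpp:275 findDecoder imread_('pics/s0_s.png'): can't open/read file: check file path/integrity
```

View pics/f1_t.png

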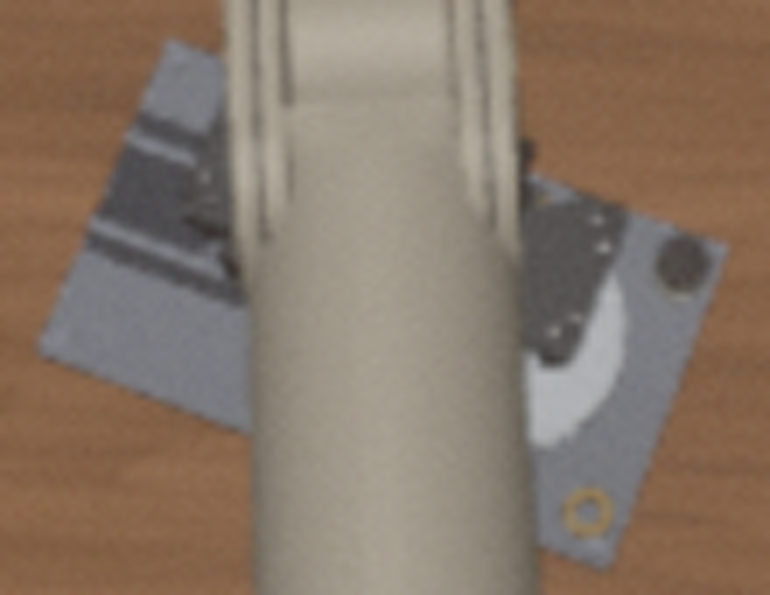

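The carriage hasn't shifted since it reached the stop, and jar and bush are in place. The hand is well clear, so I'm handing in.

```bash
python3 -c "
from plant import robot
print(robot.close_job())"
```

```text
the job is handed in; nothing more can be done
None
```

I slid the gauge home, found the high spot with the crank, left it standing under the feeler, and handed the job in at about 13 s of the 72 s. `close_job` reported no verdict.

- **Gauge:** it moved about 23 mm and then stalled against its stop under about 30 N of push. Comparing the pictures from the stop and after I let go, the carriage shifted by roughly 0.5 mm or less. One crop comparison at the carriage's front edge was weak, because the needle crosses it.
- **High spot:** the needle's farthest swing came at a hand angle of about 109° in the stand frame, with equal readings on either side of it. I turned back to 108.9°. The crank force was too jerky to show a clean change of sign, so the needle decided the position.
- **After letting go:** the needle stayed at its farthest swing (y 246.1 to 246.3 at column 480, against 235.5 on the round floor). The crank stood still and the hand was clear, with the tool at 0.26 m height. The feeler force itself is not reported, so I could not check the 9.3 N limit directly.
- **Bystanders:** the bush and jar were where they started. I did not look at the others again at the end, but the hand never went near them at low height.

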